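Tip a batch of parcels into the mail crate

TASK

Load every brown yellow-taped parcel (there may be two to four) into the yellow tray of the tipping cradle and turn the red damper valve handle from shut to line up with the yellow pointer; then, with the valve left at that setting, pull the lever over all the way so that the tray empties into the blue mail crate. Bring the cradle back level and only then shut the valve again. All parcels must end up in the blue crate (put in by hand any that miss it after tipping), and the other things on the counter are to be left where they are.

Things in the scene. Friction and masses are not known exactly. Their poses are not given: they have to be found in the camera images.
- parcel1: small brown cardboard parcel with yellow tape round it lengthwise, 110 x 46 x 46 mm along its own x, y, z, about 0.1 to 0.2 kg, rigid; origin at its centre. May be absent (then None always).
- parcel2: small brown cardboard parcel with yellow tape round it lengthwise, 116 x 44 x 50 mm along its own x, y, z, about 0.1 to 0.2 kg, rigid; origin at its centre. May be absent (then None always).
- parcel3: small brown cardboard parcel with yellow tape round it lengthwise, 104 x 50 x 44 mm along its own x, y, z, about 0.1 to 0.2 kg, rigid; origin at its centre. May be absent (then None always).
- parcel4: small brown cardboard parcel with yellow tape round it lengthwise, 110 x 48 x 48 mm along its own x, y, z, about 0.1 to 0.2 kg, rigid; origin at its centre. May be absent (then None always).
- cradle (a joint): angle (rad) of the tipping cradle, a yellow open tray in a steel frame that turns on a level pivot axle between the slanted legs of a grey stand bolted to the counter. 0 = level (lower stop), grows to 1.6 as it tips away from the robot, towards the blue crate. The lever moves with it. Axle friction 0.45 N m holds it where it is left when empty; up to about 15 N at the lever tips it when loaded.
- pivot (a point): point on the pivot axle at the middle of the cradle, 175 mm above the counter; fixed; its y is the axle's direction, its x the level direction in which the cradle empties (the crate's side). The cradle turns about +y.
- tray_floor (a point): middle of the top of the tray's flat floor; moves with the cradle. When level: x to the pouring side, z up, 50 mm behind and 50 mm below the axle, so 125 mm above the counter. The floor is 160 mm (x) by 220 mm (y) inside; the back wall rises 55 mm and the side walls 50 mm above it; on the +x side there is only a lip, 54 mm long, rising at 30 degrees. Two parcels fit side by side lengthwise along x, two more on top of them.
- lever_grip (a point): grip point on the lever's red round handle, 22 mm thick and 75 mm long, parallel to the axle (along y), sticking out sideways at the +y end of the cradle; this point is 193 mm from the middle along +y, 110 mm from the axle, 32 mm from the handle's inner end. Moves with the cradle: with the cradle level it is 78 mm behind (-x of pivot) and 78 mm above the axle, at full tip the same distance in front.
- crate: open blue mail crate standing fixed beyond the cradle, under its pouring lip; 250 mm (x) by 310 mm (y), 80 mm high, walls 5 mm; origin at the centre of its underside.
- valve (a joint): angle (rad) of the red bar handle of the damper valve: 0 = shut (lower stop, handle on the red mark), grows as it turns counterclockwise seen from above, up to 1.6. Stays where it is left (friction 0.12 N m).
- valve_grip (a point): grip point in the red valve handle, a bar 16 mm wide, 24 mm high, reaching 94 mm out from the axis, mid-height 84 mm above the counter; this point is 62 mm from the axis. The point's -x points outward along the handle, z up.
- valve_axis (a point): on the valve's upright turning axis, at the handle's mid-height; turns with the handle.
- pointer (a joint): angle (rad) of the flat yellow pointer on the valve's dial, counted just like the valve's: the set opening for today. Not to be moved (it cannot be touched).
- pointer_tip (a point): square tip of the yellow pointer, 125 mm from the valve axis, 54 mm above the counter, under the sweep of the handle; its -x points outward along the pointer.
- grey_box: bystander: grey and white express box, 160 x 110 x 70 mm; origin at the centre of its underside.
- tape_roll: bystander: roll of yellow tape lying flat, 100 mm across, 48 mm high; origin under its centre.
- stamp: bystander: hand stamp, blue foot 50 x 34 mm, yellow knob, 84 mm high; origin under its centre.
- ink_pad: bystander: white and blue ink pad 110 x 75 x 14 mm; origin under its centre.
- pen_pot: bystander: blue empty pen pot, 76 mm across, 90 mm high; origin under its centre.
Not all that is in view belongs to the job. Leave any orange or purple look-alike of the parcel3 alone.

How it is judged:
On the way, in this order (a step that is already met when the one before it is completed fails the run):
1. all parcels lie released in the level tray, and the valve is set to the yellow pointer (x of parcel1 in the frame of tray_floor between -0.085 and 0.09 m and y of parcel1 in the frame of tray_floor between -0.11 and 0.11 m and z of parcel1 in the frame of tray_floor between 0 and 0.13 m and contact force between the fingers and parcel1 below 0.3 N and x of parcel2 in the frame of tray_floor between -0.085 and 0.09 m and y of parcel2 in the frame of tray_floor between -0.11 and 0.11 m and z of parcel2 in the frame of tray_floor between 0 and 0.13 m and contact force between the fingers and parcel2 below 0.3 N and x of parcel3 in the frame of tray_floor between -0.085 and 0.09 m and y of parcel3 in the frame of tray_floor between -0.11 and 0.11 m and z of parcel3 in the frame of tray_floor between 0 and 0.13 m and contact force between the fingers and parcel3 below 0.3 N and x of parcel4 in the frame of tray_floor between -0.085 and 0.09 m and y of parcel4 in the frame of tray_floor between -0.11 and 0.11 m and z of parcel4 in the frame of tray_floor between 0 and 0.13 m and contact force between the fingers and parcel4 below 0.3 N and value of joint cradle below 0.1 rad and angle between the x axis of valve_grip and the x axis of pointer_tip, either way round below 0.13 rad), for 0.3 s.
2. the cradle is tipped over (past 1.3 rad) with the valve still at the pointer, and every parcel has left the tray (value of joint cradle above 1.3 rad and angle between the x axis of valve_grip and the x axis of pointer_tip, either way round below 0.18 rad and (x of parcel1 in the frame of tray_floor above 0.09 m or z of parcel1 in the frame of tray_floor above 0.13 m) and (x of parcel2 in the frame of tray_floor above 0.09 m or z of parcel2 in the frame of tray_floor above 0.13 m) and (x of parcel3 in the frame of tray_floor above 0.09 m or z of parcel3 in the frame of tray_floor above 0.13 m) and (x of parcel4 in the frame of tray_floor above 0.09 m or z of parcel4 in the frame of tray_floor above 0.13 m)), for 0.2 s.
3. the cradle is level again with the valve still at the pointer (value of joint cradle below 0.12 rad and angle between the x axis of valve_grip and the x axis of pointer_tip, either way round below 0.18 rad), for 0.1 s.
At the end, for the whole second after the job is handed in: Every parcel present lies inside the blue crate, at rest and released; the cradle is level again and the valve shut (each within 0.12 rad). The valve stood within 0.13 rad of the pointer when all was loaded and within 0.18 rad until the cradle was back (x of parcel1 in the frame of crate between -0.125 and 0.125 m and y of parcel1 in the frame of crate between -0.155 and 0.155 m and z of parcel1 in the frame of crate between 0 and 0.11 m and contact force between the fingers and parcel1 below 0.3 N and linear speed of each of parcel1, parcel2, parcel3, parcel4 below 0.03 m/s and x of parcel2 in the frame of crate between -0.125 and 0.125 m and y of parcel2 in the frame of crate between -0.155 and 0.155 m and z of parcel2 in the frame of crate between 0 and 0.11 m and contact force between the fingers and parcel2 below 0.3 N and x of parcel3 in the frame of crate between -0.125 and 0.125 m and y of parcel3 in the frame of crate between -0.155 and 0.155 m and z of parcel3 in the frame of crate between 0 and 0.11 m and contact force between the fingers and parcel3 below 0.3 N and x of parcel4 in the frame of crate between -0.125 and 0.125 m and y of parcel4 in the frame of crate between -0.155 and 0.155 m and z of parcel4 in the frame of crate between 0 and 0.11 m and contact force between the fingers and parcel4 below 0.3 N and value of joint each of cradle, valve below 0.12 rad); the robot touches nothing.
It fails at once if the cradle is tipped while the valve is not set to the pointer (value of joint cradle above 0.35 rad and angle between the x axis of valve_grip and the x axis of pointer_tip, either way round above 0.25 rad).
It fails at once if another thing on the counter is moved by more than 50 mm (distance of any of grey_box, tape_roll, stamp, ink_pad, pen_pot from where it was at the start of the episode above 0.05 m).
Of parcel1, parcel2, parcel3, parcel4 only 2 to 4 are there at a start; the rules pass over those that are not, and their reading is None.
At some moment in a run one of parcel1, parcel2, parcel3, parcel4 may be knocked a few centimetres aside while the robot is not near it.
Once in a run the grip may slacken for a moment while it holds something.
It also fails if it takes over 210 s, if anything falls off the work surface, if the arm or the gripper's body presses on something with over 40 N, if the wrist force passes 120 N, or if a joint passes its speed limit or range.

ROBOT

A 6-joint arm with a two-finger parallel gripper is mounted at the origin on the work surface. World frame = base frame: x ahead of the robot, y to its left, z up, the work surface at z = 0. Lengths are in m, angles in rad, forces in N, time in s.
With the tool pointing down it reaches from about 0.3 to 0.775 m from the base axis. Payload 14.6 kg.
Tool frame: the origin (TCP) lies midway between the tips of the shut fingers; the grasp point (between the pads) lies 19 mm behind it (arm.grasp_offset is the distance from the TCP to the grasp point, in m); z points along the fingers, y is the line along which they close (so a half turn about z gives the same grasp; the last joint's range is limited). The gripper opens to 94 mm and grips with 3 to 60 N. Pads are 16 mm wide; open, the fingers measure 119 mm over their backs; the gripper's body (75 mm by 177 mm) begins 78 mm behind the grasp point.
Start: joints at [1.151, 0.3, 1.521, -0, 1.321, -0.067], TCP at [0.19, 0.516, 0.205] pointing down, gripper open.
Joint ranges: [-3.03, 3.03], [-0.79, 2.21], [0.23, 2.52], [-1.04, 4.18], [0, 3.07], [-2.55, 2.55]. Speed limits (rad/s): [2.22, 2.22, 2.57, 3.14, 3.14, 3.14].

INTERFACE

Orientations are given as a unit quaternion [x, y, z, w].
In Python, from workcell import sensors, optics, arm gives the robot as it stands. The module is installed in compiled form; this text tells all that it offers.
- The arm moves only by the tool carry_out, never from a script. Its argument "deltas" is text: rows parted by semicolons, each of 4 numbers parted by spaces: the shift along the tool's x, y, z in units of 50 mm (1.0 is 50 mm), then the turn about the tool's z in units of 6 degrees (1.0 is 6 degrees). In form: x y z yaw; .... A call has 1 to 8 rows; each row is the pose to reach, as a shift and turn from the pose commanded when the call began, along the tool's axes at that moment; what a row does not reach only later rows make up. A row lasts 1/10 s, in which the tool goes at most 50 mm and 8.59 degrees, less where a joint would pass 70% of its speed; a pose out of reach is approached as far as the arm can. A call with a gripper value outside its range is refused whole. "jaw" is the finger opening in mm, from 0 to 94, set as the call begins (left out, the last holds). The fingers move at their own pace and stop on an object; the grip force is fixed at half the most. Time passes only in rows, so rows that repeat a pose let the fingers close. It gives the time, the measured TCP pose, the force, the opening and the grip force at its end, in the units of the state.
- sensors.get_state(): the state, without advancing time (a new reading comes with each control period).
- optics.get_image(name): name is "scene" or "top" or "wrist"; returns a dict with "frame" (480x640x3 uint8, red, green, blue), "mtx" (3x3 intrinsics, pixels), "cam_to_world" (4x4, takes a point from camera to world coordinates). Camera axes: x right, y down, z forward; pixel columns grow to the right and rows downward; lengths in m; the calibration is good to about 2 mm. A picture is of the moment at which its call begins. There is no depth.
- arm.hand_in(): hands the job in; it is judged then, once.
Trained networks look in a picture, given as the dict that the camera call returned (one of the last four; its "shot" number tells which), for a name from the list of things; names that differ only in an ending like _2 or _b are one class to them, and where a whole thing is asked for, a point or a joint stands for the part that bears it (a point fixed in the world has none). Each returns a list of dicts, best first, with "conf" (0 to 1); they miss things now and then, are a little off and sometimes report something else, mostly with a low value. They report only what shows in the picture. A call takes as long as a camera call. They do not tell look-alikes from the thing itself.
- optics.boxes_of(query, picture): "centre" ([x, y, z] in m, in world coordinates, good to about 4 mm: the middle of the surface that is visible of it).
- optics.tip_of(query, picture): "centre" ([x, y, z] in m, in world coordinates, good to about 4 mm: a listed point, or the origin of a listed thing).
The state is a dict: "time_s": time; "joint_pos": joint angles; "joint_velocities": joint speeds; "joint_efforts": joint torques, N m; "ee_pos": TCP position; "orientation": TCP orientation; "force": force on the tool from outside, world axes, zero at the start; "ft_torque": the same for the moment, N m; "grip_width": opening from 0.0 (shut) to 1.0 (fully open); "gripper_force": force on a finger pad.
Only numpy, scipy, OpenCV 4.12 (cv2) and the standard library are available. Lean on these libraries where they do the work, as an engineer would, in place of code of your own. Each camera call takes 0.05 s, during which the arm holds its last target. There are 200 camera calls.

## Working session

There is one attempt and no reset: what is moved stays moved. The work goes in short steps, Python scripts to look and compute and a tool call to move; the robot and the scene stay as the last step left them, time stands still between calls to the robot, and variables do not carry over. Pictures are saved under pics/ and viewed, at most 14 in all, crops included, and the job is handed in when it is done.

Besides the shell and the picture viewer there is one more tool, called after "Emit:" by a JSON object that holds its "name" and its "arguments", one argument or row to a line. carry_out: Moves the arm, as the interface text tells. Its arguments: {"type":"object","properties":{"deltas":{"type":"string"},"jaw":{"type":"number"}},"required":["deltas"]}

```bash
mkdir -p pics; cat > h.py <<'E'
import numpy as np, cv2
from workcell import sensors, optics, arm
def shot(n,fn=None):
    p=optics.get_image(n)
    if fn: cv2.imwrite('pics/'+fn,p['frame'][:,:,::-1])
    return p
def pix(p,X):
    T=np.linalg.inv(p['cam_to_world']);c=T[:3,:3]@np.array(X)+T[:3,3];u=p['mtx']@c;return u[:2]/u[2]
def ray(p,uv,z):
    M=p['cam_to_world'];d=M[:3,:3]@np.linalg.inv(p['mtx'])@np.array([uv[0],uv[1],1.]);o=M[:3,3];return o+d*(z-o[2])/d[2]
E
python3 - <<'E'
from h import *
for n in ['top','scene']:
    p=shot(n,n+'0.png')
    for q in ['parcel1','pivot','tray_floor','lever_grip','crate','valve_grip','valve_axis','pointer_tip','grey_box','tape_roll','stamp','ink_pad','pen_pot']:
        r=optics.tip_of(q,p); b=optics.boxes_of(q,p) if q=='parcel1' else []
        print(n,q,[(np.round(d['centre'],3).tolist(),round(d['conf'],2),pix(p,d['centre']).astype(int).tolist()) for d in r],'B',[(np.round(d['centre'],3).tolist(),round(d['conf'],2)) for d in b])
s=sensors.get_state();print(s)
E
```

```text
top parcel1 [([0.326, 0.288, 0.023], 0.85, [205, 315]), ([0.745, 0.297, 0.025], 0.76, [205, 168]), ([0.511, 0.329, 0.025], 0.72, [191, 249]), ([0.612, 0.283, 0.018], 0.61, [209, 214]), ([0.396, -0.263, 0.026], 0.6, [403, 288])] B [([0.321, 0.281, 0.047], 0.82), ([0.397, -0.26, 0.046], 0.77), ([0.505, 0.331, 0.05], 0.74), ([0.739, 0.294, 0.046], 0.69), ([0.38, -0.48, 0.07], 0.44)]
top pivot [([0.57, 0.033, 0.175], 0.78, [294, 218])] B []
top tray_floor [([0.524, 0.039, 0.126], 0.93, [293, 238])] B []
top lever_grip [([0.509, 0.229, 0.252], 0.61, [210, 238])] B []
top crate [([0.655, 0.027, -0.003], 0.58, [299, 200])] B []
top valve_grip [([0.526, -0.336, 0.082], 0.9, [432, 239])] B []
top valve_axis [([0.589, -0.326, 0.088], 0.93, [428, 216]), ([0.322, 0.456, 0.001], 0.52, [147, 317])] B []
top pointer_tip [([0.542, -0.449, 0.057], 0.77, [470, 234]), ([0.573, 0.035, 0.176], 0.39, [293, 217])] B []
top grey_box [([0.382, -0.49, 0.003], 0.74, [482, 293]), ([0.508, 0.232, 0.253], 0.53, [208, 238])] B []
top tape_roll [([0.613, 0.286, 0.021], 0.72, [208, 213]), ([0.323, 0.455, -0.0], 0.59
[... 1616 characters left out ...]
'joint_pos': array([ 1.15137797e+00,  2.99879390e-01,  1.52100393e+00,  1.37661451e-05,
        1.32065679e+00, -6.66235407e-02]), 'joint_velocities': array([-0.00076029, -0.00013987, -0.00065837,  0.00107544, -0.00105523,
        0.00030141]), 'joint_efforts': array([-1.14246563e-03, -5.31665468e+01, -3.52902424e+01,  7.08519970e-02,
        2.14631483e-02, -1.02569302e-05]), 'ee_pos': array([0.19004884, 0.51612238, 0.20545523]), 'orientation': array([ 1.75485707e-01,  9.84481978e-01,  2.71038889e-05, -1.51175166e-07]), 'force': array([-0.14351973,  0.2500892 ,  0.0332574 ]), 'ft_torque': array([ 0.00027881, -0.04138698, -0.01108557]), 'gripper_force': 0.0, 'grip_width': 1.0021064888365774}
```

View pics/top0.png

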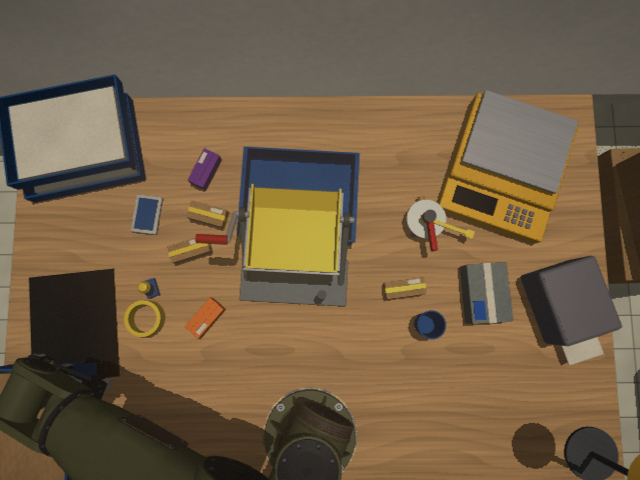

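View pics/scene0.png

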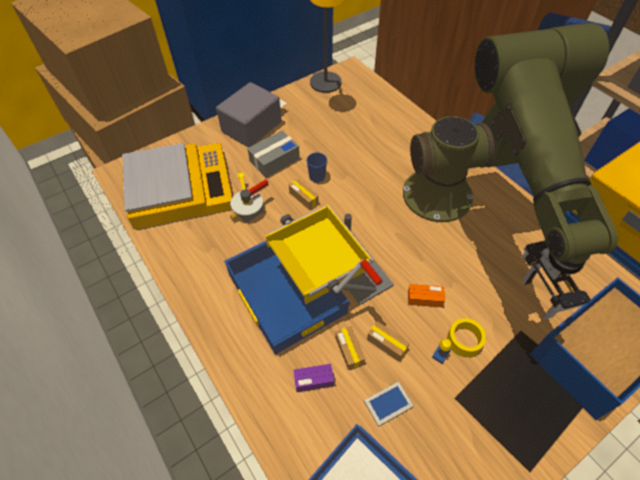

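Three brown parcels are in view: A at top px (208,214), B at (189,250) and C at (405,289). The orange one (205,318) and purple one (205,168) are look-alikes to leave alone. The red valve handle runs (430,217)-(433,248) and the yellow pointer tip is at (470,234). The lever's red handle, at (212,239), is close to A and B.

```bash
cat >> h.py <<'E'
def heading():
    q=sensors.get_state()['orientation'];from scipy.spatial.transform import Rotation as R
    m=R.from_quat(q).as_matrix();return m
def go(xyz,hd=None,S=None):
    s=sensors.get_state();m=heading();d=m.T@(np.array(xyz)-s['ee_pos'])/.05
    a=np.degrees(np.arctan2(m[1,0],m[0,0]));y=0 if hd is None else ((a-hd+180)%360-180)/6
    print('pos',s['ee_pos'].round(4),'hd',round(a,1),'q',np.round(s['joint_pos'],2),'F',s['force'].round(1),'t',s['time_s'],'->',np.round(d,2),'yaw',round(y,2),'|d|',np.linalg.norm(d).round(2))
def orient(p,uv,z,r=26,show=False):
    h=cv2.cvtColor(p['frame'],cv2.COLOR_RGB2HSV);m=((h[...,0]>21)&(h[...,0]<35)&(h[...,1]>130)&(h[...,2]>110)).astype(np.uint8)
    w=np.zeros_like(m);cv2.circle(w,tuple(int(v) for v in uv),int(r),1,-1);m&=w
    ys,xs=np.nonzero(m);P=np.array([ray(p,(x,y),z)[:2] for x,y in zip(xs,ys)]);c=P.mean(0);U,S,V=np.linalg.svd(P-c,full_matrices=False)
    print('n',len(P),'c',c.round(4),'ang',np.degrees(np.arctan2(V[0,1],V[0,0])).round(1),'sd',(S/len(P)**.5).round(4))
E
python3 - <<'E'
from h import *
for n,k in (('top',26),('scene',26)):
    p=shot(n)
    for X in ([.612,.285,.047],[.513,.333,.047],[.399,-.264,.047]): orient(p,pix(p,X),.047,22)
go([.5,.38,.3],170)
E
```

```text
n 178 c [0.6101 0.2853] ang 74.3 sd [0.0302 0.0039]
n 167 c [0.5097 0.339 ] ang -74.3 sd [0.0294 0.0037]
n 224 c [ 0.3983 -0.2636] ang -82.7 sd [0.0326 0.0043]
n 198 c [0.6105 0.2926] ang 74.1 sd [0.0316 0.0043]
n 195 c [0.5082 0.3355] ang 106.7 sd [0.0315 0.0043]
n 128 c [ 0.3968 -0.2474] ang 92.4 sd [0.0388 0.0059]
pos [0.19   0.5161 0.2055] hd 159.8 q [ 1.15  0.3   1.52 -0.    1.32 -0.07] F [-0.1 -0.   0.6] t 1.6 -> [-6.76 -0.41 -1.89] yaw -1.7 |d| 7.03
```

```bash
python3 - <<'E'
from h import *
go([.506,.352,.25],106)
E
```

```text
pos [0.19   0.5161 0.2055] hd 159.8 q [ 1.15  0.3   1.52 -0.    1.32 -0.07] F [-0.1 -0.   0.6] t 1.6 -> [-7.06 -0.9  -0.89] yaw 8.96 |d| 7.18
```

Emit:
{"name": "carry_out", "arguments": {
  "deltas": "-0.5 0 -0.9 1.4; -1.5 -0.1 -0.9 2.8; -2.5 -0.3 -0.9 4.2; -3.5 -0.5 -0.9 5.6; -4.5 -0.6 -0.9 7; -5.5 -0.7 -0.9 8.4; -6.5 -0.8 -0.9 8.96; -7.06 -0.9 -0.9 8.96",
  "jaw": 75
}}

```text
time_s: 2.4
ee_pos: [0.5083, 0.35, 0.2501]
orientation: [0.603, 0.798, -0.0, 0.0]
force: [0.1, -0.9, -0.5]
grip_width: 0.796
gripper_force: 0.0
```

```bash
python3 - <<'E'
from h import *
p=shot('wrist','w1.png');print(p['cam_to_world'].round(3).tolist())
go([.506,.352,.25],106)
for q in ['parcel1']:
  for f in (optics.tip_of,optics.boxes_of): print([(np.round(d['centre'],3).tolist(),round(d['conf'],2),pix(p,d['centre']).astype(int).tolist()) for d in f(q,p)])
s=sensors.get_state()
orient(p,pix(p,[.51,.335,.047]),.047,130)
E
```

```text
[[0.962, 0.26, 0.077, 0.484], [0.271, -0.922, -0.275, 0.432], [-0.0, 0.285, -0.958, 0.429], [0.0, 0.0, 0.0, 1.0]]
pos [0.5108 0.3479 0.2496] hd 105.8 q [ 0.54  0.43  1.25 -0.    1.47  0.26] F [ 2.7 -1.2 -0. ] t 2.45 -> [ 0.1  -0.07 -0.01] yaw -0.04 |d| 0.13
[([0.512, 0.332, 0.025], 0.92, [316, 225]), ([0.745, 0.306, 0.024], 0.64, [492, 294]), ([0.319, 0.289, 0.02], 0.56, [146, 215])]
[([0.733, 0.306, 0.047], 0.9, [492, 300]), ([0.323, 0.295, 0.045], 0.87, [141, 216]), ([0.603, 0.298, 0.043], 0.73, [384, 277]), ([0.509, 0.336, 0.048], 0.68, [314, 226])]
n 1218 c [0.5558 0.3196] ang -43.4 sd [0.0699 0.0224]
```

View pics/w1.png

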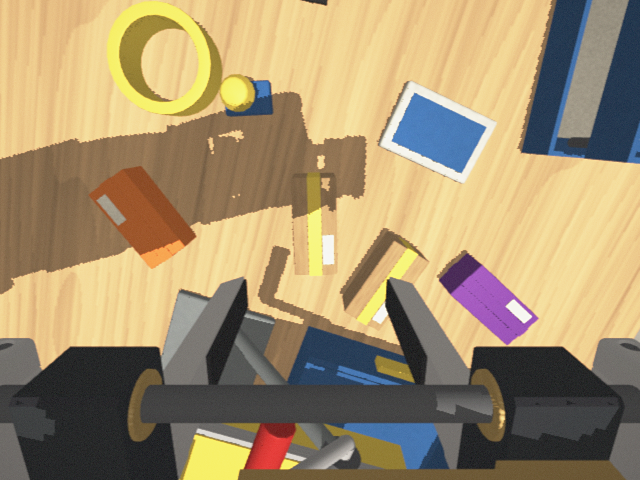

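The wrist view shows B at (315,225), lined up vertically between the fingers. A is tilted at (385,277). The red handle at (270,445) is clear of the descent.

Emit:
{"name": "carry_out", "arguments": {
  "deltas": "0.05 0.1 0.5 0; 0.05 0.1 1.5 0; 0.05 0.1 2.5 0; 0.05 0.1 3.4 0; 0.05 0.1 4.2 0; 0.05 0.1 4.83 0; 0.05 0.1 4.83 0"
}}

```text
time_s: 3.25
ee_pos: [0.5069, 0.3552, 0.005]
orientation: [0.601, 0.799, -0.003, -0.001]
force: [-0.0, -0.2, 1.5]
grip_width: 0.802
gripper_force: 0.0
```

Emit:
{"name": "carry_out", "arguments": {
  "deltas": "0 0 0 0; 0 0 0 0; 0 0 0 0; 0 0 0 0; 0 0 0 0; 0 0 0 0",
  "jaw": 20
}}

```text
time_s: 3.85
ee_pos: [0.5102, 0.3561, 0.0105]
orientation: [0.602, 0.799, 0.001, 0.0]
force: [-4.2, 0.0, 8.6]
grip_width: 0.512
gripper_force: 29.9
```

Emit:
{"name": "carry_out", "arguments": {
  "deltas": "0 0 -0.5 0; 0 0 -1.5 0; 0 0 -2.5 0; 0 0 -3.5 0; 0 0 -4.5 0; 0 0 -5.5 0; 0 0 -6.5 0; 0 0 -6.8 0"
}}

```text
time_s: 4.65
ee_pos: [0.5102, 0.3558, 0.3556]
orientation: [0.602, 0.799, 0.004, 0.002]
force: [-0.3, 0.6, -2.6]
grip_width: 0.509
gripper_force: 29.8
```

```bash
python3 - <<'E'
from h import *
go([.504,.070,.34],175)
E
```

```text
pos [0.5102 0.3558 0.3556] hd 106.0 q [ 0.55  0.41  1.03 -0.    1.69  0.27] F [-0.3  0.6 -2.6] t 4.65 -> [-5.46 -1.7   0.29] yaw -11.5 |d| 5.73
```

Emit:
{"name": "carry_out", "arguments": {
  "deltas": "-0.5 -0.1 0.1 -1.3; -1.2 -0.3 0.1 -2.6; -2 -0.6 0.1 -3.9; -2.8 -0.9 0.2 -5.2; -3.6 -1.1 0.2 -6.5; -4.4 -1.4 0.3 -7.8; -5.1 -1.6 0.3 -9.1; -5.46 -1.7 0.3 -10.4"
}}

```text
time_s: 5.45
ee_pos: [0.5031, 0.0673, 0.3345]
orientation: [0.099, 0.995, -0.0, 0.0]
force: [0.1, 0.2, -0.7]
grip_width: 0.508
gripper_force: 29.8
```

Emit:
{"name": "carry_out", "arguments": {
  "deltas": "0 0 0 -1.1; 0 0 0 -1.1; 0 0 0 -1.1"
}}

```text
time_s: 5.75
ee_pos: [0.5034, 0.07, 0.3342]
orientation: [0.045, 0.999, 0.0, 0.0]
force: [0.9, -0.9, -1.7]
grip_width: 0.511
gripper_force: 29.8
```

```bash
python3 - <<'E'
from h import *
p=shot('wrist','w2.png');p2=shot('top')
for q in ['tray_floor','lever_grip','pivot']:
  for P in (p,p2): print(q,[(np.round(d['centre'],3).tolist(),round(d['conf'],2)) for d in optics.tip_of(q,P)][:2])
go([.504,.070,.1385],175)
E
```

```text
tray_floor [([0.525, 0.036, 0.125], 0.63)]
tray_floor [([0.319, 0.454, -0.001], 0.74), ([0.523, 0.037, 0.124], 0.57)]
lever_grip [([0.512, 0.231, 0.253], 0.94)]
lever_grip [([0.507, 0.23, 0.252], 0.94), ([0.524, 0.04, 0.125], 0.57)]
pivot []
pivot [([0.575, 0.034, 0.178], 0.6)]
pos [0.5035 0.07   0.3339] hd 175.0 q [ 0.07  0.14  1.42  0.    1.58 -1.42] F [ 0.2  0.1 -1.9] t 6.15 -> [-0.01  0.    3.91] yaw 0.0 |d| 3.91
```

View pics/w2.png

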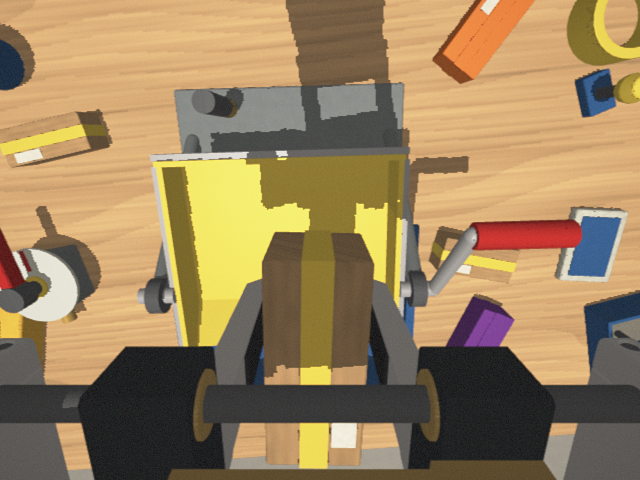

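B is held straight over the tray, parallel to its walls. The lever handle at (525,235) is clear of the gripper, so I'm lowering.

Emit:
{"name": "carry_out", "arguments": {
  "deltas": "0 0 0.8 0; 0 0 1.6 0; 0 0 2.4 0; 0 0 3.1 0; 0 0 3.6 0; 0 0 3.9 0; 0 0 3.9 0"
}}

```text
time_s: 6.85
ee_pos: [0.5029, 0.0698, 0.1374]
orientation: [0.044, 0.999, -0.0, -0.001]
force: [-0.7, 0.4, -1.6]
grip_width: 0.513
gripper_force: 29.9
```

Emit:
{"name": "carry_out", "arguments": {
  "deltas": "0 0 0 0; 0 0 0 0; 0 0 0 0",
  "jaw": 64
}}

```text
time_s: 7.15
ee_pos: [0.504, 0.0699, 0.14]
orientation: [0.043, 0.999, 0.0, 0.001]
force: [0.2, 0.7, 0.1]
grip_width: 0.676
gripper_force: 0.0
```

Emit:
{"name": "carry_out", "arguments": {
  "deltas": "0 0 -0.4 0; 0 0 -1 0; 0 0 -2 0; 0 0 -3 0; 0 0 -4 0; 0 0 -4.3 0"
}}

```text
time_s: 7.75
ee_pos: [0.504, 0.0699, 0.3601]
orientation: [0.043, 0.999, 0.0, 0.004]
force: [-0.1, -0.1, 0.1]
grip_width: 0.683
gripper_force: 0.0
```

```bash
python3 - <<'E'
from h import *
p=shot('top')
print([(np.round(d['centre'],3).tolist(),round(d['conf'],2)) for d in optics.tip_of('parcel1',p)])
orient(p,pix(p,[.398,-.264,.047]),.047,22)
go([.398,-.264,.25],97)
E
```

```text
[([0.748, 0.296, 0.026], 0.84), ([0.612, 0.285, 0.022], 0.67), ([0.321, 0.286, 0.023], 0.64), ([0.399, -0.264, 0.023], 0.6), ([0.526, 0.064, 0.152], 0.6)]
n 223 c [ 0.3984 -0.2637] ang -82.7 sd [0.0327 0.0043]
pos [0.504  0.0699 0.3568] hd 175.0 q [ 0.07  0.13  1.38 -0.    1.63 -1.42] F [-0.1 -0.2 -1.1] t 7.85 -> [ 1.54 -6.84  2.12] yaw 13.0 |d| 7.32
```

Emit:
{"name": "carry_out", "arguments": {
  "deltas": "0.2 -0.9 0.1 1.4; 0.4 -1.8 0.2 2.8; 0.6 -2.7 0.4 4.2; 0.8 -3.6 0.6 5.6; 1 -4.5 0.9 7; 1.2 -5.4 1.2 8.4; 1.4 -6.2 1.6 9.8; 1.5 -6.8 2 11.2",
  "jaw": 72
}}

```text
time_s: 8.65
ee_pos: [0.3977, -0.264, 0.2519]
orientation: [0.592, 0.806, -0.0, -0.001]
force: [1.3, 0.3, -0.2]
grip_width: 0.764
gripper_force: 0.0
```

```bash
python3 - <<'E'
from h import *
p=shot('wrist','w3.png')
go([.398,-.264,.0085],97)
print([(np.round(d['centre'],3).tolist(),round(d['conf'],2)) for d in optics.tip_of('parcel1',p)])
c=pix(p,[.398,-.264,.047]);print(c);orient(p,c,.047,70)
E
```

```text
pos [ 0.3963 -0.266   0.2484] hd 106.8 q [-0.67  0.11  1.65 -0.    1.39 -0.96] F [-0.4 -1.9 -4.3] t 8.7 -> [0.01 0.06 4.8 ] yaw 1.63 |d| 4.8
[]
[318.04476879 214.19177975]
n 848 c [ 0.3951 -0.2598] ang 97.5 sd [0.0378 0.0044]
```

Emit:
{"name": "carry_out", "arguments": {
  "deltas": "0 0.03 0.7 1.2; 0 0.03 1.6 1.6; 0 0.03 2.5 1.6; 0 0.03 3.4 1.6; 0 0.03 4.2 1.6; 0 0.03 4.8 1.6; 0 0.03 4.8 1.6"
}}

```text
time_s: 9.45
ee_pos: [0.3988, -0.2597, 0.0105]
orientation: [0.654, 0.757, -0.0, -0.004]
force: [0.4, -0.2, 0.3]
grip_width: 0.772
gripper_force: 0.0
```

Emit:
{"name": "carry_out", "arguments": {
  "deltas": "0 0 0 0; 0 0 0 0; 0 0 0 0; 0 0 0 0; 0 0 0 0; 0 0 0 0",
  "jaw": 20
}}

```text
time_s: 10.05
ee_pos: [0.4012, -0.2622, 0.0152]
orientation: [0.655, 0.756, 0.0, 0.001]
force: [-0.4, 1.6, 9.3]
grip_width: 0.488
gripper_force: 30.0
```

Emit:
{"name": "carry_out", "arguments": {
  "deltas": "0 0 -0.5 0; 0 0 -1.5 0; 0 0 -2.5 0; 0 0 -3.5 0; 0 0 -4.5 0; 0 0 -5.5 0; 0 0 -6.3 0; 0 0 -6.3 0"
}}

```text
time_s: 10.85
ee_pos: [0.4015, -0.2624, 0.3348]
orientation: [0.655, 0.756, 0.0, 0.005]
force: [-0.5, -0.6, -1.0]
grip_width: 0.488
gripper_force: 30.0
```

```bash
python3 - <<'E'
from h import *
xp=np.array([.996,-.087]);yp=np.array([.087,.996]);o=np.array([.523,.037])
print(o-.05*yp)
go([*(o-.05*yp),.33],175)
E
```

```text
[ 0.51865 -0.0128 ]
pos [ 0.4015 -0.2624  0.3348] hd 98.2 q [-0.66  0.07  1.5   0.    1.57 -0.8 ] F [-0.5 -0.6 -1. ] t 10.85 -> [4.61 3.03 0.09] yaw -12.79 |d| 5.52
```

Emit:
{"name": "carry_out", "arguments": {
  "deltas": "0.4 0.3 0 -1.4; 1.1 0.7 0 -2.8; 1.8 1.2 0 -4.2; 2.5 1.6 0 -5.6; 3.2 2.1 0 -7; 3.9 2.5 0 -8.4; 4.4 2.9 0.1 -9.8; 4.61 3.03 0.1 -11.2"
}}

```text
time_s: 11.65
ee_pos: [0.5181, -0.0097, 0.3225]
orientation: [0.123, 0.992, 0.0, -0.001]
force: [-0.0, -1.3, -2.0]
grip_width: 0.488
gripper_force: 30.0
```

Emit:
{"name": "carry_out", "arguments": {
  "deltas": "0 0 0 -1; 0 0 0 -1.5; 0 0 0 -1.5"
}}

```text
time_s: 11.95
ee_pos: [0.5175, -0.0119, 0.3234]
orientation: [0.048, 0.999, 0.0, -0.0]
force: [0.1, 0.1, -1.2]
grip_width: 0.489
gripper_force: 30.0
```

```bash
python3 - <<'E'
from h import *
go([.5186,-.0128,.142],175)
E
```

```text
pos [ 0.5175 -0.0119  0.3234] hd 174.5 q [-0.09  0.16  1.42  0.    1.56 -1.57] F [ 0.1  0.1 -1.2] t 11.95 -> [-0.03 -0.02  3.63] yaw -0.09 |d| 3.63
```

Emit:
{"name": "carry_out", "arguments": {
  "deltas": "0 0 0.8 0; 0 0 1.6 0; 0 0 2.4 0; 0 0 3.1 0; 0 0 3.5 0; 0 0 3.65 0; 0 0 3.65 0"
}}

```text
time_s: 12.65
ee_pos: [0.5175, -0.0122, 0.1414]
orientation: [0.049, 0.999, 0.0, -0.0]
force: [0.0, 0.0, -1.1]
grip_width: 0.485
gripper_force: 30.0
```

Emit:
{"name": "carry_out", "arguments": {
  "deltas": "0 0 0 0; 0 0 0 0; 0 0 0 0",
  "jaw": 62
}}

```text
time_s: 12.95
ee_pos: [0.5179, -0.0121, 0.1419]
orientation: [0.049, 0.999, -0.0, 0.0]
force: [-0.1, 0.7, 0.6]
grip_width: 0.652
gripper_force: 0.0
```

Emit:
{"name": "carry_out", "arguments": {
  "deltas": "0 0 -0.4 0; 0 0 -1 0; 0 0 -2 0; 0 0 -3 0; 0 0 -4 0; 0 0 -4.2 0"
}}

```text
time_s: 13.55
ee_pos: [0.5185, -0.0122, 0.3575]
orientation: [0.049, 0.999, -0.0, 0.004]
force: [-0.2, -0.3, -0.3]
grip_width: 0.661
gripper_force: 0.0
```

```bash
python3 - <<'E'
from h import *
p=shot('top')
print([(np.round(d['centre'],3).tolist(),round(d['conf'],2)) for d in optics.tip_of('parcel1',p)])
p=shot('scene','s2.png')
print([(np.round(d['centre'],3).tolist(),round(d['conf'],2)) for d in optics.tip_of('parcel1',p)])
orient(p,pix(p,[.612,.287,.047]),.047,24)
go([.615,.302,.3],74)
E
```

```text
[([0.611, 0.289, 0.02], 0.8), ([0.517, -0.008, 0.148], 0.67), ([0.747, 0.3, 0.022], 0.61), ([0.323, 0.289, 0.024], 0.58), ([0.528, 0.066, 0.153], 0.5)]
[([0.612, 0.283, 0.018], 0.98), ([0.529, 0.068, 0.149], 0.78), ([0.324, 0.281, 0.024], 0.77), ([0.52, -0.012, 0.145], 0.69), ([0.404, 0.446, 0.003], 0.31)]
n 217 c [0.6118 0.2956] ang 73.4 sd [0.0337 0.0045]
pos [ 0.5175 -0.0121  0.3499] hd 174.4 q [-0.09  0.16  1.36 -0.    1.62 -1.57] F [-0.6  0.3 -0.7] t 13.75 -> [-1.33  6.44  1.  ] yaw 16.74 |d| 6.65
```

View pics/s2.png

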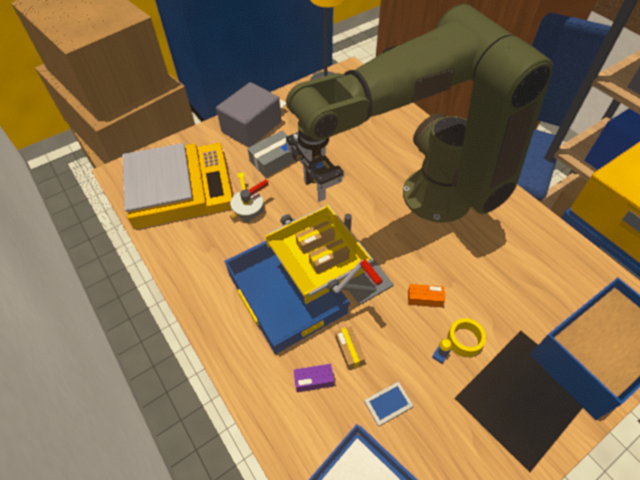

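Two parcels lie in the tray, at px (313,238) and (325,258). Parcel A is unchanged at (350,347).

Emit:
{"name": "carry_out", "arguments": {
  "deltas": "-0.2 0.8 0 1.4; -0.4 1.6 0 2.8; -0.6 2.4 0 4.2; -0.8 3.3 0 5.6; -1 4.2 0 7; -1.1 5.1 0 8.4; -1.3 6 0 9.8; -1.4 6.55 0 11.2",
  "jaw": 72
}}

```text
time_s: 14.55
ee_pos: [0.6191, 0.31, 0.3481]
orientation: [0.595, 0.804, -0.002, -0.001]
force: [-0.2, -0.5, 0.0]
grip_width: 0.769
gripper_force: 0.0
```

Emit:
{"name": "carry_out", "arguments": {
  "deltas": "0 0 0.3 1.4; 0 0 0.6 2.8; 0 0 0.9 4.2; 0 0 1.2 5.5; 0 0 1.2 5.5"
}}

```text
time_s: 15.05
ee_pos: [0.6184, 0.3067, 0.287]
orientation: [0.798, 0.603, -0.003, -0.001]
force: [-0.5, 0.2, -0.7]
grip_width: 0.764
gripper_force: 0.0
```

```bash
python3 - <<'E'
from h import *
p=shot('wrist','w4.png')
go([.6185,.308,.0085],74)
print([(np.round(d['centre'],3).tolist(),round(d['conf'],2)) for d in optics.tip_of('parcel1',p)])
c=pix(p,[.612,.286,.047]);print(c);orient(p,c,.047,60)
E
```

```text
pos [0.6187 0.3068 0.289 ] hd 74.4 q [ 0.41  0.61  0.9  -0.    1.64  0.68] F [-1.7 -0.5 -0.3] t 15.1 -> [0.04 0.01 5.61] yaw 0.07 |d| 5.61
[([0.318, 0.288, 0.026], 0.92), ([0.612, 0.286, 0.02], 0.87), ([0.53, 0.065, 0.149], 0.8), ([0.744, 0.299, 0.028], 0.79), ([0.656, 0.027, -0.005], 0.41)]
[318.68864415 223.46471358]
n 581 c [0.6145 0.309 ] ang -106.3 sd [0.0294 0.0041]
```

View pics/w4.png

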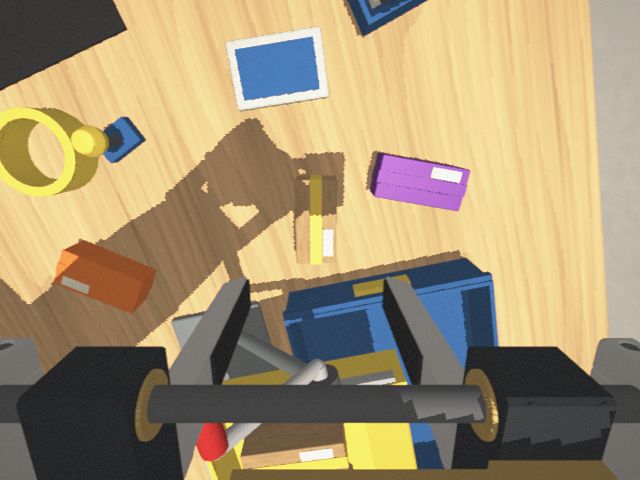

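A stands vertical at (316,225) between the fingers, and the red handle's end at (212,440) is off to the left. By calculation there is at least 15 mm of clearance to the gripper body.

Emit:
{"name": "carry_out", "arguments": {
  "deltas": "0.03 0 0.8 0; 0.03 0 1.7 0; 0.03 0 2.6 0; 0.03 0 3.5 0; 0.03 0 4.3 0; 0.03 0 5 0; 0.03 0 5.58 0; 0.03 0 5.58 0"
}}

```text
time_s: 15.95
ee_pos: [0.6179, 0.3077, 0.0085]
orientation: [0.796, 0.605, -0.003, -0.001]
force: [-0.1, -1.3, 0.7]
grip_width: 0.764
gripper_force: 0.0
```

Emit:
{"name": "carry_out", "arguments": {
  "deltas": "0 0 0 0; 0 0 0 0; 0 0 0 0; 0 0 0 0; 0 0 0 0; 0 0 0 0",
  "jaw": 20
}}

```text
time_s: 16.55
ee_pos: [0.6204, 0.309, 0.0146]
orientation: [0.797, 0.603, 0.001, 0.0]
force: [-2.1, 0.2, 6.2]
grip_width: 0.528
gripper_force: 29.9
```

Emit:
{"name": "carry_out", "arguments": {
  "deltas": "0 0 -0.5 0; 0 0 -1.5 0; 0 0 -2.5 0; 0 0 -3.5 0; 0 0 -4.5 0; 0 0 -5.5 0; 0 0 -6.5 0; 0 0 -7 0"
}}

```text
time_s: 17.35
ee_pos: [0.6193, 0.3084, 0.3687]
orientation: [0.797, 0.604, 0.003, 0.001]
force: [0.1, 0.4, -0.9]
grip_width: 0.534
gripper_force: 29.9
```

```bash
python3 - <<'E'
from h import *
go([.52,.03,.36],85)
p=shot('top')
print([(np.round(d['centre'],3).tolist(),round(d['conf'],2)) for d in optics.tip_of('parcel1',p)])
print([(np.round(d['centre'],3).tolist(),round(d['conf'],2)) for d in optics.tip_of('lever_grip',p)])
E
```

```text
pos [0.6193 0.3084 0.3687] hd 74.2 q [ 0.41  0.62  0.7  -0.    1.82  0.68] F [ 0.1  0.4 -0.9] t 17.35 -> [-5.9  -0.4   0.15] yaw -1.79 |d| 5.91
[([0.526, 0.065, 0.151], 0.94), ([0.52, -0.008, 0.146], 0.91), ([0.613, 0.281, 0.378], 0.88), ([0.75, 0.302, 0.025], 0.76), ([0.658, 0.028, -0.0], 0.22)]
[([0.508, 0.233, 0.251], 0.75)]
```

```bash
python3 - <<'E'
from h import *
go([.524,.0505,.36],85)
E
```

```text
pos [0.6197 0.3085 0.3642] hd 74.2 q [ 0.41  0.62  0.71 -0.    1.81  0.68] F [ 0.9  0.4 -1.5] t 17.5 -> [-5.49 -0.44  0.07] yaw -1.79 |d| 5.5
```

Emit:
{"name": "carry_out", "arguments": {
  "deltas": "-0.5 0 0 -0.9; -1.3 -0.1 0 -1.8; -2.2 -0.2 0 -1.8; -3.1 -0.2 0 -1.8; -4 -0.3 0 -1.8; -4.8 -0.4 0 -1.8; -5.5 -0.44 0 -1.8; -5.5 -0.44 0 -1.8"
}}

```text
time_s: 18.3
ee_pos: [0.5222, 0.0468, 0.3614]
orientation: [0.738, 0.675, -0.001, -0.0]
force: [0.2, -0.2, -1.2]
grip_width: 0.533
gripper_force: 29.9
```

```bash
python3 - <<'E'
from h import *
p=shot('wrist')
go([.524,.0505,.19],85)
print([(np.round(d['centre'],3).tolist(),round(d['conf'],2)) for d in optics.tip_of('parcel1',p)])
E
```

```text
pos [0.5228 0.0484 0.3614] hd 84.9 q [ 0.02  0.18  1.32 -0.    1.65  0.11] F [ 0.3  0.5 -0.5] t 18.35 -> [0.04 0.02 3.43] yaw -0.02 |d| 3.43
[([0.526, 0.064, 0.149], 0.85), ([0.519, 0.022, 0.37], 0.83), ([0.318, 0.288, 0.021], 0.81), ([0.545, -0.447, 0.056], 0.18)]
```

Emit:
{"name": "carry_out", "arguments": {
  "deltas": "0.05 0 0.8 0; 0.05 0 1.6 0; 0.05 0 2.3 0; 0.05 0 2.9 0; 0.05 0 3.3 0; 0.05 0 3.42 0; 0.05 0 3.42 0"
}}

```text
time_s: 19.1
ee_pos: [0.5236, 0.053, 0.1906]
orientation: [0.737, 0.676, -0.001, -0.001]
force: [-0.9, 0.2, -0.6]
grip_width: 0.534
gripper_force: 29.9
```

Emit:
{"name": "carry_out", "arguments": {
  "deltas": "0 0 0 0; 0 0 0 0; 0 0 0 0",
  "jaw": 68
}}

```text
time_s: 19.4
ee_pos: [0.5242, 0.0524, 0.1923]
orientation: [0.737, 0.676, 0.001, 0.0]
force: [0.2, -1.1, -0.1]
grip_width: 0.716
gripper_force: 0.0
```

Emit:
{"name": "carry_out", "arguments": {
  "deltas": "0 0 -0.4 0; 0 0 -1 0; 0 0 -2 0; 0 0 -3 0; 0 0 -3.4 0; 0 0 -3.4 0"
}}

```text
time_s: 20.0
ee_pos: [0.5244, 0.0523, 0.3651]
orientation: [0.737, 0.676, 0.002, 0.002]
force: [0.4, 0.3, -0.0]
grip_width: 0.729
gripper_force: 0.0
```

```bash
python3 - <<'E'
from h import *
p=shot('top','t3.png')
for P in (p,shot('scene')):
  for q in ('parcel1','valve_grip','valve_axis','pointer_tip'):
    print(q,[(np.round(d['centre'],3).tolist(),round(d['conf'],2)) for d in optics.tip_of(q,P)])
# colour based handle / pointer
h=cv2.cvtColor(p['frame'],cv2.COLOR_RGB2HSV);c=pix(p,[.588,-.328,.084]);print(c)
cv2.imwrite('pics/v.png',cv2.resize(p['frame'][180:270,370:490,::-1],None,fx=6,fy=6,interpolation=cv2.INTER_CUBIC))
go([.527,-.337,.25],85)
E
```

```text
parcel1 [([0.322, 0.283, 0.023], 0.81), ([0.518, -0.009, 0.146], 0.76), ([0.749, 0.3, 0.022], 0.65), ([0.524, 0.029, 0.195], 0.54)]
valve_grip [([0.53, -0.333, 0.083], 0.67)]
valve_axis [([0.59, -0.326, 0.083], 0.84), ([0.508, 0.231, 0.253], 0.38)]
pointer_tip [([0.542, -0.449, 0.052], 0.57)]
parcel1 [([0.529, 0.072, 0.144], 0.82), ([0.522, 0.026, 0.193], 0.72), ([0.322, 0.287, 0.022], 0.67), ([0.52, -0.013, 0.147], 0.65), ([0.743, 0.301, 0.022], 0.59), ([0.301, -0.327, 0.0], 0.23)]
valve_grip []
valve_axis [([0.382, -0.482, -0.004], 0.62), ([0.585, -0.333, 0.087], 0.54)]
pointer_tip [([0.547, -0.444, 0.055], 0.53)]
[428.8355968  216.96698956]
pos [0.5239 0.0523 0.3611] hd 85.0 q [ 0.03  0.18  1.31 -0.    1.65  0.12] F [-0.1  1.1  0.2] t 20.5 -> [-7.75  0.74  2.22] yaw 0.0 |d| 8.1
```

View pics/t3.png

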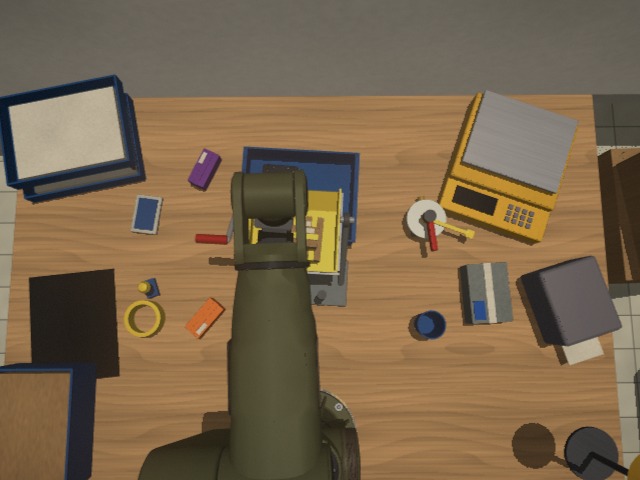

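All three parcels are in the tray, the third lying across at (315,240). The valve handle is at (432,235), shut, and the pointer tip is at (470,234). Next is the valve.

Emit:
{"name": "carry_out", "arguments": {
  "deltas": "-0.9 0.1 0 1.4; -1.9 0.2 0 2.8; -2.9 0.3 0.3 4.2; -3.9 0.4 0.7 5.6; -4.9 0.5 1.1 7; -5.9 0.6 1.5 8.4; -6.9 0.7 1.9 9.8; -7.7 0.74 2.2 11.2",
  "jaw": 50
}}

```text
time_s: 21.3
ee_pos: [0.5273, -0.3253, 0.2547]
orientation: [0.988, 0.152, -0.0, -0.0]
force: [0.6, -0.2, 0.6]
grip_width: 0.534
gripper_force: 0.0
```

Emit:
{"name": "carry_out", "arguments": {
  "deltas": "0 0 0.2 1.4; 0 0 0.2 1.8; 0 0 0.2 1.8"
}}

```text
time_s: 21.6
ee_pos: [0.5274, -0.3237, 0.245]
orientation: [0.998, 0.061, -0.0, -0.0]
force: [0.7, 0.2, 0.1]
grip_width: 0.527
gripper_force: 0.0
```

```bash
python3 - <<'E'
from h import *
p=shot('wrist','w5.png')
go([.5275,-.335,.068],7)
for q in ('valve_grip','valve_axis','pointer_tip'):
    print(q,[(np.round(d['centre'],4).tolist(),round(d['conf'],2)) for d in optics.tip_of(q,p)])
for X in ([.588,-.328,.084],[.528,-.335,.084],[.545,-.4455,.054]): print(pix(p,X))
E
```

```text
pos [ 0.5276 -0.3235  0.2455] hd 7.1 q [-0.61  0.43  1.25  0.    1.46  0.84] F [ 0.4 -0.1  0.4] t 21.65 -> [-0.03  0.23  3.55] yaw 0.02 |d| 3.56
valve_grip [([0.5289, -0.3366, 0.0866], 0.85)]
valve_axis [([0.5915, -0.3324, 0.0841], 0.91)]
pointer_tip [([0.5456, -0.4481, 0.0561], 0.85)]
[330.41709605 157.12046962]
[329.41445693 220.71138527]
[434.95862571 210.67990231]
```

View pics/w5.png

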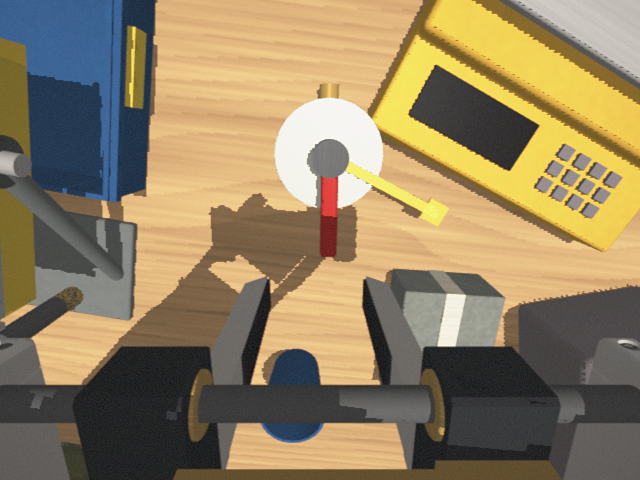

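```bash
python3 - <<'E'
from h import *
import pickle
p=shot('wrist');h=cv2.cvtColor(p['frame'],cv2.COLOR_RGB2HSV)
def fit(m,z,box):
    y0,y1,x0,x1=box;ys,xs=np.nonzero(m[y0:y1,x0:x1]);P=np.array([ray(p,(x+x0,y+y0),z)[:2] for x,y in zip(xs,ys)]);c=P.mean(0);V=np.linalg.svd(P-c,full_matrices=False)[2][0]
    if V[0]>0:V=-V
    print(len(P),c.round(4),'ang',(np.degrees(np.arctan2(V[1],V[0]))%360).round(2));return c,V
red=((h[...,0]<8)|(h[...,0]>172))&(h[...,1]>150)&(h[...,2]>80)
yel=(h[...,0]>20)&(h[...,0]<35)&(h[...,1]>150)&(h[...,2]>150)
c1,v1=fit(red,.096,(150,265,300,350));c2,v2=fit(yel,.054,(160,228,345,425))
A=np.array([v1,-v2]).T;t=np.linalg.solve(A,c2-c1);print('axis',c1+v1*t[0])
E
```

```text
1261 [ 0.5341 -0.3327] ang 186.48
61 [ 0.5499 -0.4125] ang 248.26
axis [ 0.58397906 -0.32707414]
```

Emit:
{"name": "carry_out", "arguments": {
  "deltas": "0 0.23 0.6 0; 0 0.23 1.4 0; 0 0.23 2.2 0; 0 0.23 3 0; 0 0.23 3.55 0; 0 0.23 3.55 0"
}}

```text
time_s: 22.45
ee_pos: [0.5276, -0.3336, 0.0646]
orientation: [0.998, 0.062, -0.002, -0.002]
force: [-0.3, 0.4, -0.3]
grip_width: 0.532
gripper_force: 0.0
```

Emit:
{"name": "carry_out", "arguments": {
  "deltas": "0 0 0 0; 0 0 0 0; 0 0 0 0; 0 0 0 0; 0 0 0 0; 0 0 0 0",
  "jaw": 5
}}

```text
time_s: 23.05
ee_pos: [0.5293, -0.3353, 0.0689]
orientation: [0.998, 0.061, 0.001, 0.001]
force: [0.0, -1.9, 4.5]
grip_width: 0.171
gripper_force: 30.0
```

```bash
python3 - <<'E'
from h import *
go([.5274,-.335,.068],7)
E
```

```text
pos [ 0.5293 -0.3353  0.0689] hd 7.0 q [-0.62  0.6   1.42 -0.    1.12  0.83] F [ 0.  -1.9  4.5] t 23.05 -> [-0.04 -0.01  0.02] yaw 0.0 |d| 0.04
```

Emit:
{"name": "carry_out", "arguments": {
  "deltas": "0.012 0.167 0 -1.33; 0.046 0.331 0 -2.67; 0.104 0.488 0 -4; 0.182 0.636 0 -5.33; 0.281 0.771 0 -6.67; 0.397 0.892 0 -8; 0.529 0.995 0 -9.33; 0.655 1.07 0 -10.5"
}}

```text
time_s: 23.85
ee_pos: [0.5685, -0.3853, 0.069]
orientation: [0.818, 0.576, -0.0, 0.001]
force: [0.0, -3.4, 4.9]
grip_width: 0.168
gripper_force: 30.0
```

Emit:
{"name": "carry_out", "arguments": {
  "deltas": "0 0 0 0; 0 0 0 0; 0 0 0 0"
}}

```text
time_s: 24.15
ee_pos: [0.5684, -0.3852, 0.069]
orientation: [0.819, 0.573, 0.0, 0.002]
force: [1.0, -6.6, 3.0]
grip_width: 0.166
gripper_force: 30.0
```

```bash
python3 - <<'E'
from h import *
go([.5662,-.3843,.068],69.5)
p=shot('top')
cv2.imwrite('pics/v2.png',cv2.resize(p['frame'][180:270,380:490,::-1],None,fx=6,fy=6,interpolation=cv2.INTER_CUBIC))
E
```

```text
pos [ 0.5684 -0.3852  0.069 ] hd 70.0 q [-0.65  0.73  1.21 -0.    1.2  -0.3 ] F [ 1.  -6.6  3. ] t 24.15 -> [ 0.   -0.05  0.02] yaw 0.08 |d| 0.05
```

Now I'll release, lift and check the alignment.

Emit:
{"name": "carry_out", "arguments": {
  "deltas": "0 0 0 0; 0 0 0 0; 0 0 0 0",
  "jaw": 40
}}

```text
time_s: 24.5
ee_pos: [0.568, -0.3837, 0.0678]
orientation: [0.819, 0.574, -0.0, -0.0]
force: [-0.3, -0.6, 0.4]
grip_width: 0.386
gripper_force: 0.0
```

Emit:
{"name": "carry_out", "arguments": {
  "deltas": "0 0 -0.5 0; 0 0 -1.3 0; 0 0 -2.2 0; 0 0 -3.1 0; -1 0 -4 0; -1 0 -4 0"
}}

```text
time_s: 25.1
ee_pos: [0.5505, -0.433, 0.2726]
orientation: [0.819, 0.573, 0.0, 0.003]
force: [-0.5, 0.0, 0.2]
grip_width: 0.424
gripper_force: 0.0
```

```bash
python3 - <<'E'
from h import *
p=shot('wrist','w6.png')
go([.5662,-.3843,.25],69.5)
for q in ('valve_grip','valve_axis','pointer_tip'):
    print(q,[(np.round(d['centre'],4).tolist(),round(d['conf'],2)) for d in optics.tip_of(q,p)])
P=shot('top')
print([(np.round(d['centre'],3).tolist(),round(d['conf'],2)) for d in optics.tip_of('parcel1',P)])
for q in ('pivot','lever_grip','tray_floor'):
    print(q,[(np.round(d['centre'],4).tolist(),round(d['conf'],2)) for d in optics.tip_of(q,P)])
E
```

```text
pos [ 0.55   -0.4341  0.2724] hd 69.9 q [-0.72  0.63  0.9  -0.    1.61 -0.37] F [-1.1 -0.2  0.7] t 25.15 -> [ 1.05 -0.04  0.45] yaw 0.07 |d| 1.14
valve_grip [([0.5674, -0.3843, 0.0827], 0.85)]
valve_axis [([0.5881, -0.3313, 0.0869], 0.63)]
pointer_tip [([0.5465, -0.4451, 0.0562], 0.67)]
[([0.519, -0.011, 0.147], 0.85), ([0.529, 0.064, 0.147], 0.83), ([0.323, 0.284, 0.02], 0.75), ([0.521, 0.024, 0.192], 0.74), ([0.748, 0.299, 0.02], 0.67), ([0.51, 0.233, 0.25], 0.54)]
pivot [([0.5194, -0.0091, 0.1479], 0.35)]
lever_grip []
tray_floor [([0.5233, 0.0378, 0.1256], 0.69)]
```

View pics/w6.png

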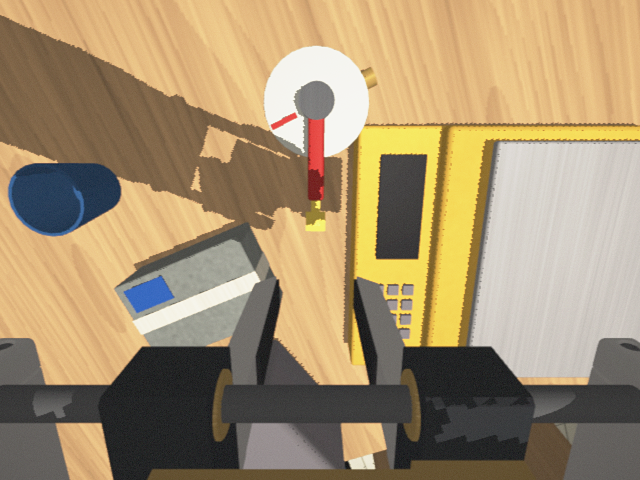

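The handle now lies over the pointer: hub (316,100), handle end (316,200), pointer tip (316,225). Next I'll straddle the lever.

```bash
python3 - <<'E'
from h import *
go([.51,.233,.37],85)
E
```

```text
pos [ 0.5513 -0.4301  0.2673] hd 70.1 q [-0.71  0.63  0.91  0.    1.61 -0.37] F [-0.2 -1.   0.3] t 25.55 -> [12.19 -5.3  -2.04] yaw -2.49 |d| 13.45
```

Emit:
{"name": "carry_out", "arguments": {
  "deltas": "0 0 -0.9 0; 0.4 -0.2 -1.7 0; 1.2 -0.5 -2.04 0; 2.1 -0.9 -2.04 -1; 3 -1.3 -2.04 -2; 3.9 -1.7 -2.04 -2.5; 4.8 -2.1 -2.04 -2.5; 5.7 -2.5 -2.04 -2.5",
  "jaw": 40
}}

```text
time_s: 26.35
ee_pos: [0.5302, -0.1181, 0.37]
orientation: [0.737, 0.676, 0.0, -0.0]
force: [0.9, 0.3, 0.3]
grip_width: 0.427
gripper_force: 0.0
```

```bash
python3 - <<'E'
from h import *
go([.51,.233,.37],85)
E
```

```text
pos [ 0.5302 -0.1181  0.37  ] hd 85.1 q [-0.29  0.22  1.25  0.    1.67 -0.2 ] F [0.9 0.3 0.3] t 26.35 -> [ 6.96 -1.01  0.  ] yaw 0.01 |d| 7.03
```

Emit:
{"name": "carry_out", "arguments": {
  "deltas": "0.9 -0.1 0 0; 1.8 -0.3 0 0; 2.7 -0.4 0 0; 3.6 -0.5 0 0; 4.6 -0.7 0 0; 5.5 -0.8 0 0; 6.4 -0.9 0 0; 6.9 -1 0 0"
}}

```text
time_s: 27.15
ee_pos: [0.5101, 0.2309, 0.3696]
orientation: [0.736, 0.677, -0.0, -0.0]
force: [0.9, 0.3, -0.6]
grip_width: 0.425
gripper_force: 0.0
```

```bash
python3 - <<'E'
from h import *
p=shot('wrist','w7.png')
for q in ('lever_grip','pivot'): print(q,[(np.round(d['centre'],4).tolist(),round(d['conf'],2)) for d in optics.tip_of(q,p)])
go([.51,.233,.225],85)
E
```

```text
lever_grip [([0.5089, 0.231, 0.2519], 0.76)]
pivot [([0.5194, 0.0275, 0.1933], 0.61)]
pos [0.5104 0.2289 0.3696] hd 85.2 q [ 0.36  0.26  1.2  -0.    1.68  0.44] F [ 0.2 -0.3 -0.3] t 27.3 -> [ 0.08 -0.01  2.89] yaw 0.03 |d| 2.89
```

View pics/w7.png

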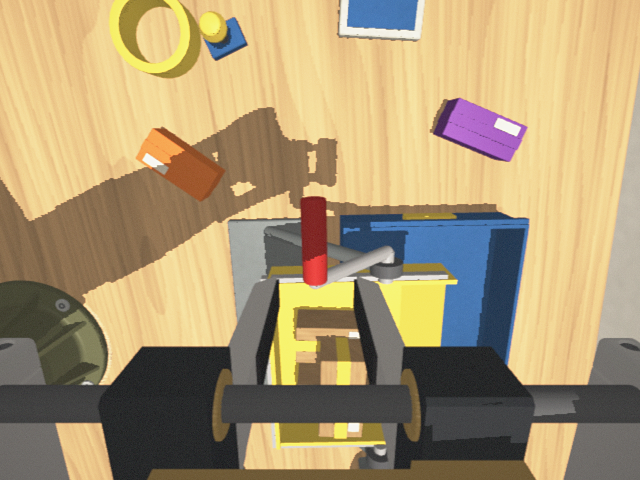

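The handle (314,240) lies centred between the fingers and the lever arm is clear of them. Lowering now.

Emit:
{"name": "carry_out", "arguments": {
  "deltas": "0.1 0 0.7 0; 0.1 0 1.4 0; 0.1 0 2.1 0; 0.1 0 2.6 0; 0.1 0 2.85 0; 0.1 0 2.85 0"
}}

```text
time_s: 27.9
ee_pos: [0.5112, 0.2317, 0.2267]
orientation: [0.737, 0.675, -0.001, -0.0]
force: [0.0, 0.5, 0.0]
grip_width: 0.426
gripper_force: 0.0
```

Emit:
{"name": "carry_out", "arguments": {
  "deltas": "0 0 0 0; 0 0 0 0; 0 0 0 0",
  "jaw": 28
}}

```text
time_s: 28.2
ee_pos: [0.5113, 0.2327, 0.229]
orientation: [0.737, 0.676, 0.0, -0.0]
force: [-6.1, -1.9, 4.3]
grip_width: 0.297
gripper_force: 2.9
```

Emit:
{"name": "carry_out", "arguments": {
  "deltas": "0 0.17 -0.154 0; 0 0.36 -0.29 0; 0 0.56 -0.405 0; 0 0.77 -0.5 0; 0 0.99 -0.57 0; 0 1.21 -0.617 0; 0 1.44 -0.64 0; 0 1.556 -0.644 0"
}}

```text
time_s: 29.0
ee_pos: [0.5889, 0.2263, 0.2617]
orientation: [0.737, 0.676, 0.001, -0.0]
force: [-8.4, 1.1, 5.9]
grip_width: 0.298
gripper_force: 4.3
```

```bash
python3 - <<'E'
from h import *
go([.571+.017,.034+.192,.285-.027],85)
p=shot('scene','s4.png')
for q in ('lever_grip','tray_floor','valve_grip'): print(q,[(np.round(d['centre'],4).tolist(),round(d['conf'],2)) for d in optics.tip_of(q,p)])
E
```

```text
pos [0.5889 0.2263 0.2617] hd 85.1 q [0.31 0.45 1.18 0.   1.5  0.39] F [-8.4  1.1  5.9] t 29.0 -> [-0.01 -0.02  0.07] yaw 0.01 |d| 0.08
lever_grip [([0.5891, 0.2257, 0.2841], 0.72)]
tray_floor [([0.5009, 0.0393, 0.1767], 0.85)]
valve_grip [([0.5659, -0.3897, 0.0811], 0.59)]
```

Emit:
{"name": "carry_out", "arguments": {
  "deltas": "0 0.23 0.012 0; 0 0.457 0.048 0; 0 0.68 0.108 0; 0 0.895 0.19 0; 0 1.1 0.295 0; 0 1.293 0.42 0; 0 1.472 0.565 0; 0 1.59 0.68 0"
}}

```text
time_s: 30.0
ee_pos: [0.6682, 0.2191, 0.2262]
orientation: [0.737, 0.676, -0.0, -0.0]
force: [-6.5, -0.1, 4.5]
grip_width: 0.3
gripper_force: 2.8
```

Emit:
{"name": "carry_out", "arguments": {
  "deltas": "0 0 0 0; 0 0 0 0; 0 0 0 0; 0 0 0 0; 0 0 0 0; 0 0 0 0"
}}

```text
time_s: 30.6
ee_pos: [0.6681, 0.219, 0.226]
orientation: [0.737, 0.676, 0.0, 0.0]
force: [-0.3, -0.4, -0.2]
grip_width: 0.301
gripper_force: 0.0
```

```bash
python3 - <<'E'
from h import *
go([.6665,.2185,.226],85)
p=shot('scene','s5.png')
for q in ('lever_grip','tray_floor','valve_grip','parcel1'): print(q,[(np.round(d['centre'],4).tolist(),round(d['conf'],2)) for d in optics.tip_of(q,p)])
p=shot('top')
for q in ('lever_grip','tray_floor','valve_grip','parcel1'): print(q,[(np.round(d['centre'],4).tolist(),round(d['conf'],2)) for d in optics.tip_of(q,p)])
E
```

```text
pos [0.6681 0.219  0.226 ] hd 85.0 q [ 0.26  0.65  0.97 -0.    1.52  0.35] F [-0.3 -0.4 -0.2] t 30.6 -> [-0.01 -0.03  0.  ] yaw 0.0 |d| 0.03
lever_grip [([0.6681, 0.2244, 0.2517], 0.92)]
tray_floor [([0.6157, 0.4631, -0.0014], 0.31)]
valve_grip [([0.5666, -0.3864, 0.0833], 0.55)]
parcel1 [([0.3226, 0.2824, 0.0227], 0.94), ([0.7297, 0.0152, 0.0239], 0.84), ([0.6808, 0.0661, 0.0633], 0.78), ([0.7402, 0.2965, 0.022], 0.78), ([0.6877, -0.0267, 0.0552], 0.77)]
lever_grip []
tray_floor [([0.5267, 0.0368, 0.2284], 0.55)]
valve_grip [([0.5702, -0.3854, 0.0797], 0.86), ([0.6178, 0.463, -0.0034], 0.58)]
parcel1 [([0.7315, 0.0183, 0.0231], 0.83), ([0.6775, 0.0567, 0.0618], 0.7), ([0.682, -0.0244, 0.0564], 0.56)]
```

View pics/s5.png

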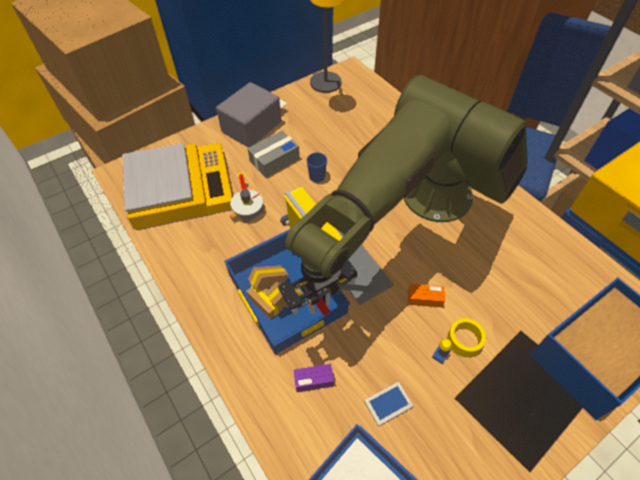

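All three parcels are in the blue crate at (265,275), two of them leaning, and the lever is over. Bringing the cradle back.

Emit:
{"name": "carry_out", "arguments": {
  "deltas": "0 -0.118 -0.115 0; 0 -0.297 -0.26 0; 0 -0.49 -0.385 0; 0 -0.695 -0.49 0; 0 -0.91 -0.572 0; 0 -1.133 -0.632 0; 0 -1.36 -0.668 0; 0 -1.59 -0.68 0"
}}

```text
time_s: 31.9
ee_pos: [0.5887, 0.2259, 0.2615]
orientation: [0.737, 0.676, 0.002, 0.001]
force: [3.3, -0.4, 3.1]
grip_width: 0.298
gripper_force: 1.8
```

Emit:
{"name": "carry_out", "arguments": {
  "deltas": "0 -0.23 0.012 0; 0 -0.457 0.048 0; 0 -0.68 0.108 0; 0 -0.895 0.19 0; 0 -1.1 0.295 0; 0 -1.293 0.42 0; 0 -1.472 0.565 0; 0 -1.62 0.68 0"
}}

```text
time_s: 32.7
ee_pos: [0.5078, 0.2329, 0.2265]
orientation: [0.737, 0.676, 0.001, 0.0]
force: [3.1, -0.1, 1.6]
grip_width: 0.299
gripper_force: 1.4
```

Emit:
{"name": "carry_out", "arguments": {
  "deltas": "0 0 0 0; 0 0 0 0; 0 0 0 0; 0 0 0 0"
}}

```text
time_s: 33.1
ee_pos: [0.5084, 0.2329, 0.2259]
orientation: [0.737, 0.676, -0.0, -0.0]
force: [1.2, 0.1, -0.4]
grip_width: 0.297
gripper_force: 0.0
```

```bash
python3 - <<'E'
from h import *
go([.51,.233,.226],85)
p=shot('scene')
for q in ('lever_grip','tray_floor','valve_grip','parcel1'): print(q,[(np.round(d['centre'],4).tolist(),round(d['conf'],2)) for d in optics.tip_of(q,p)])
E
```

```text
pos [0.5084 0.2329 0.2259] hd 85.0 q [0.36 0.31 1.47 0.   1.37 0.45] F [ 1.2  0.1 -0.4] t 33.1 -> [ 0.01  0.03 -0.  ] yaw 0.0 |d| 0.03
lever_grip [([0.5097, 0.2319, 0.2551], 0.96)]
tray_floor [([0.5208, 0.0379, 0.1273], 0.65), ([0.6151, 0.4688, -0.0005], 0.44)]
valve_grip [([0.5665, -0.3881, 0.082], 0.71), ([0.5081, 0.2341, 0.2549], 0.6), ([0.5203, 0.0378, 0.1238], 0.49)]
parcel1 [([0.728, 0.016, 0.0238], 0.78), ([0.6786, 0.0631, 0.0647], 0.68), ([0.3229, 0.2845, 0.0218], 0.67), ([0.741, 0.3004, 0.0228], 0.66), ([0.6862, -0.0258, 0.0567], 0.61)]
```

Emit:
{"name": "carry_out", "arguments": {
  "deltas": "0 -0.08 0.05 0; 0 -0.13 0.1 0; 0 -0.13 0.1 0"
}}

```text
time_s: 33.65
ee_pos: [0.5049, 0.2332, 0.2233]
orientation: [0.737, 0.675, 0.004, 0.003]
force: [20.9, -2.9, 8.9]
grip_width: 0.299
gripper_force: 10.7
```

Emit:
{"name": "carry_out", "arguments": {
  "deltas": "0 0.1 -0.1 0; 0 0.15 -0.1 0; 0 0.15 -0.1 0",
  "jaw": 42
}}

```text
time_s: 33.95
ee_pos: [0.5091, 0.2328, 0.2254]
orientation: [0.737, 0.676, -0.0, -0.0]
force: [0.4, 0.2, 0.0]
grip_width: 0.446
gripper_force: 0.0
```

Emit:
{"name": "carry_out", "arguments": {
  "deltas": "0 0 -0.4 0; 0 0 -1 0; 0 0 -1.8 0; 0 0 -2.6 0; 0 0 -3 0; 0 0 -3 0"
}}

```text
time_s: 34.55
ee_pos: [0.5094, 0.2331, 0.3782]
orientation: [0.737, 0.676, 0.002, 0.001]
force: [-0.9, 0.3, -0.4]
grip_width: 0.449
gripper_force: 0.0
```

```bash
python3 - <<'E'
from h import *
p=shot('scene')
for q in ('lever_grip','tray_floor'): print(q,[(np.round(d['centre'],4).tolist(),round(d['conf'],2)) for d in optics.tip_of(q,p)])
go([.5664,-.3847,.37],69.8)
E
```

```text
lever_grip [([0.5087, 0.2317, 0.2501], 0.92), ([0.5678, -0.3872, 0.0832], 0.43)]
tray_floor [([0.5199, 0.0384, 0.124], 0.78), ([0.3799, -0.4834, -0.0021], 0.53), ([0.6853, -0.0277, 0.0564], 0.5)]
pos [0.5089 0.2328 0.3741] hd 85.0 q [0.36 0.26 1.19 0.   1.7  0.45] F [-0.1  0.3 -0.2] t 34.7 -> [-12.2    2.21   0.09] yaw 2.54 |d| 12.4
```

The cradle is at its level stop. Back to the valve.

Emit:
{"name": "carry_out", "arguments": {
  "deltas": "-0.9 0.1 0 0; -1.8 0.3 0 0; -2.7 0.5 0 0; -3.6 0.6 0 0; -4.6 0.8 0 0; -5.6 1 0 0; -6.6 1.2 0 0; -7.5 1.4 0 0"
}}

```text
time_s: 35.5
ee_pos: [0.546, -0.1489, 0.3742]
orientation: [0.737, 0.676, -0.001, -0.001]
force: [0.2, 0.2, -1.0]
grip_width: 0.448
gripper_force: 0.0
```

Emit:
{"name": "carry_out", "arguments": {
  "deltas": "-0.9 0.15 0 0.8; -1.8 0.3 0 1.6; -2.7 0.5 0 2.5; -3.6 0.6 0.3 2.5; -4.4 0.75 0.9 2.5; -4.7 0.81 1.7 2.5; -4.7 0.81 2.5 2.5; -4.7 0.81 2.5 2.5"
}}

```text
time_s: 36.3
ee_pos: [0.5644, -0.3836, 0.2428]
orientation: [0.819, 0.573, -0.002, -0.006]
force: [-1.0, 0.3, 0.7]
grip_width: 0.449
gripper_force: 0.0
```

```bash
python3 - <<'E'
from h import *
go([.568,-.3845,.068],69.9)
p=shot('wrist')
for q in ('valve_grip','valve_axis'): print(q,[(np.round(d['centre'],4).tolist(),round(d['conf'],2)) for d in optics.tip_of(q,p)])
E
```

```text
pos [ 0.5644 -0.3836  0.2428] hd 70.0 q [-0.65  0.6   1.01  0.    1.55 -0.3 ] F [-1.   0.3  0.7] t 36.3 -> [-0.01  0.12  3.5 ] yaw 0.01 |d| 3.5
valve_grip [([0.5651, -0.3877, 0.0864], 0.58)]
valve_axis [([0.5895, -0.3296, 0.0854], 0.76), ([0.5456, -0.4473, 0.0539], 0.46)]
```

Emit:
{"name": "carry_out", "arguments": {
  "deltas": "0 0.08 0.6 0; 0 0.08 1.4 0; 0 0.08 2.2 0; 0 0.08 3 0; 0 0.08 3.48 0; 0 0.08 3.48 0"
}}

```text
time_s: 37.05
ee_pos: [0.57, -0.3852, 0.0756]
orientation: [0.819, 0.574, -0.0, -0.001]
force: [0.6, 0.1, 0.4]
grip_width: 0.448
gripper_force: 0.0
```

Emit:
{"name": "carry_out", "arguments": {
  "deltas": "0 0 0 0; 0 0 0 0; 0 0 0 0; 0 0 0 0; 0 0 0 0",
  "jaw": 5
}}

```text
time_s: 37.55
ee_pos: [0.5704, -0.3862, 0.0785]
orientation: [0.819, 0.574, 0.0, 0.001]
force: [-2.1, 1.2, 7.6]
grip_width: 0.173
gripper_force: 30.0
```

Emit:
{"name": "carry_out", "arguments": {
  "deltas": "0.012 -0.167 0 1.33; 0.046 -0.331 0 2.67; 0.104 -0.488 0 4; 0.182 -0.636 0 5.33; 0.281 -0.771 0 6.67; 0.397 -0.892 0 8; 0.529 -0.995 0 9.33; 0.655 -1.07 0 10.5"
}}

```text
time_s: 38.35
ee_pos: [0.5296, -0.3373, 0.0784]
orientation: [0.998, 0.058, -0.001, 0.0]
force: [-14.2, 0.8, 13.2]
grip_width: 0.168
gripper_force: 30.0
```

Emit:
{"name": "carry_out", "arguments": {
  "deltas": "0 0 0 0; 0 0 0 0; 0 0 0 0"
}}

```text
time_s: 38.65
ee_pos: [0.5296, -0.3371, 0.0784]
orientation: [0.998, 0.061, -0.001, -0.0]
force: [-17.5, 2.8, 15.6]
grip_width: 0.171
gripper_force: 29.9
```

Emit:
{"name": "carry_out", "arguments": {
  "deltas": "0 0 0 0; 0 0 0 0; 0 0 0 0",
  "jaw": 40
}}

```text
time_s: 38.95
ee_pos: [0.5313, -0.3368, 0.077]
orientation: [0.998, 0.061, 0.0, 0.0]
force: [0.3, -0.0, -0.2]
grip_width: 0.385
gripper_force: 0.0
```

Emit:
{"name": "carry_out", "arguments": {
  "deltas": "0 0 -0.5 0; 0 0 -1.3 0; 0 0 -2.2 0; 0 0 -3.1 0; -1 0 -4 0; -1 0 -4 0"
}}

```text
time_s: 39.55
ee_pos: [0.4806, -0.3435, 0.2808]
orientation: [0.998, 0.061, 0.002, 0.002]
force: [-0.4, -1.3, -1.0]
grip_width: 0.426
gripper_force: 0.0
```

```bash
python3 - <<'E'
from h import *
go([.5274,-.335,.3],7)
p=shot('wrist','w8.png')
for q in ('valve_grip','valve_axis'): print(q,[(np.round(d['centre'],4).tolist(),round(d['conf'],2)) for d in optics.tip_of(q,p)])
p=shot('top','t8.png')
for q in ('parcel1','lever_grip','tray_floor','crate'): print(q,[(np.round(d['centre'],4).tolist(),round(d['conf'],2)) for d in optics.tip_of(q,p)])
w=cv2.imread('pics/w8.png');t=cv2.imread('pics/t8.png')[130:310,180:480]
c=np.vstack([cv2.resize(w,(400,300)),cv2.resize(t,(400,240))]);cv2.imwrite('pics/c8.png',c)
E
```

```text
pos [ 0.4806 -0.3435  0.2808] hd 7.0 q [-0.68  0.35  1.29 -0.    1.5   0.77] F [-0.4 -1.3 -1. ] t 39.55 -> [ 0.95 -0.05 -0.38] yaw 0.0 |d| 1.03
valve_grip [([0.5331, -0.3376, 0.0865], 0.72)]
valve_axis [([0.5904, -0.33, 0.0846], 0.94)]
parcel1 [([0.3234, 0.2879, 0.0225], 0.96), ([0.679, 0.0574, 0.0623], 0.95), ([0.7323, 0.0195, 0.0282], 0.88), ([0.6868, -0.0235, 0.0576], 0.75), ([0.7493, 0.2968, 0.0246], 0.59)]
lever_grip [([0.5093, 0.23, 0.2508], 0.68)]
tray_floor [([0.526, 0.0379, 0.1247], 0.6)]
crate [([0.655, 0.0294, -0.002], 0.61)]
```

View pics/c8.png

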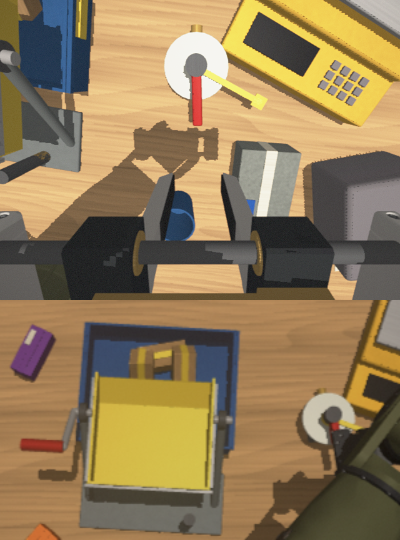

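The handle covers the red mark (valve shut), the tray is empty and level, and all three parcels lie inside the crate. Handing in.

```bash
python3 -c "
from h import *
print(arm.hand_in())"
```

```text
the job is handed in; nothing more can be done
None
```

The job is handed in, with no verdict returned: at my last check all three parcels lay in the blue crate (two leaning on the third), the cradle was level and empty, the valve was shut after the cradle came back, and nothing else on the counter had been touched.

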